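# Show a guest how to make toast

## Task

Show our guest how breakfast toast is made here, using the fingertips as a pointer and grasping nothing: first point down at the bread slots in the top of the toaster from just above, without touching it, and stay there for at least a second; then push the toaster's lever gently all the way down to its stop. Finally point down at the lid of the honey jar in the same way, just above it and without ever touching the jar, stay there for at least two seconds and finish still pointing at it; leave the other things on the worktop where they stand.

Things in the scene. Friction and masses are not known exactly. Their poses are not given: they have to be found in the camera images.
- toaster: black two-slice toaster, 174 mm wide, 272 mm long, 190 mm high, standing firm on rubber feet (it does not slide). Its body spans x -203 to -29, y -124 to 148, z 0 to 190 mm in its frame; z is up, and the lever stands out of the -y end face. The cord leaves towards +x. Its origin is on the worktop, outside the body
- toaster_slots (a point): middle of the slotted area in the toaster's top (190 mm above the worktop), axes as the toaster's: the two slots run along y and together cover about 100 x 150 mm. A wall cupboard hangs 450 mm above the worktop further back, its door knob reaching forward to world x = 0.58: keep hand and wrist in front of it, or lean the hand back towards the robot
- lever_top (a point): middle of the upper face of the lever's grip, a tab 40 mm wide standing 24 mm out of the toaster's -y end face (this point is 16 mm out); 156 mm above the worktop when up, 91 mm when down; axes as the toaster's. The toaster rises 35 mm above it: lean the gripper away from the end face (30 to 40 degrees from vertical, fingers pointing down and towards the toaster) to keep clear
- toaster_lever (a joint): travel of the lever: 0 is up, 0.065 m is fully down at its stop; it moves straight down, needs 1 to 3 N and stays where it is left
- honey_jar: jar of honey, 61 mm across, 98 mm high, golden content, flat dark brown lid with a small orange mark, 0.32 kg; origin at the middle of its underside, z up
- honey_lid (a point): centre of the top of the honey jar's lid, 98 mm above the worktop
- herb_jar: bystander: glass herb jar with green cap, 46 mm across, 106 mm high; origin at the middle of its underside
- fish_tin: bystander: turquoise food tin, 57 mm across, 72 mm high; origin at the middle of its underside
- salt_shaker: bystander: grey salt shaker, 44 mm across, 90 mm high; origin at the middle of its underside

How it is judged:
By the outcome, as a careful person would: the job done as asked, in the order asked, and still so for the second after the job is handed in, with the robot touching nothing.
It also fails if it takes over 56 s, if anything falls off the work surface, if the arm or the gripper's body presses on something with over 40 N, if the wrist force passes 120 N, or if a joint passes its speed limit or range.

## Robot

A 6-joint arm with a two-finger parallel gripper is mounted at the origin on a cart in front of the work surface, level with it; the furniture and walls round the work are solid. World frame = base frame: x ahead of the robot, y to its left, z up, the work surface at z = 0. Lengths are in mm, angles in degrees, forces in N, time in s.
With the tool pointing down it reaches from about 350 to 850 mm from the base axis. Payload 8.1 kg.
Tool frame: the origin (TCP) lies between the finger pads, 19 mm behind the fingertips; this is the grasp point; z points along the fingers, y is the line along which they close (so a half turn about z gives the same grasp; the last joint's range is limited). The gripper opens to 85 mm and grips with 20 to 120 N. Pads are 22 mm wide; open, the fingers measure 114 mm over their backs; the gripper's body (76 mm by 85 mm) begins 54 mm behind the grasp point. The pads swing forward as they close: fully open they stand 13 mm farther back than shut.
Start: joints at [71.482, 7.471, 85.268, -0, 87.261, -4.893], TCP at [141.317, 583.125, 249.992] pointing down, gripper open.
Joint ranges: [-169.43, 169.43], [-51.17, 129.36], [1.28, 143.12], [-76.62, 256.62], [0, 156.53], [-152.29, 152.29]. Speed limits (degrees/s): [136.94, 136.94, 159.86, 180, 180, 180].

## Interface

Orientations are given as [roll, pitch, yaw] about the fixed x, y, z axes, in that order (R = Rz(yaw) Ry(pitch) Rx(roll)).
In Python, from bench import status, viewer, job gives the robot as it stands.
- The arm moves only by the tool arm_command, never from a script. Its argument "targets" is a list that holds one entry, the list of rows, each a list of 7 numbers: the shift along the world's x, y, z in m, then the turn, a rotation vector about the world's x, y, z in rad, then the opening, from -1 (shut) to 1 (fully open). In form: [[[dx, dy, dz, rx, ry, rz, gripper], ...]]. A call has 1 to 10 rows; each row shifts and turns the commanded pose from where the row before left it; what a row does not reach is not made up. A row lasts 1/8 s, in which the tool goes at most 62.5 mm and 10.7 degrees, less where a joint would pass 70% of its speed; a pose out of reach is approached as far as the arm can. A call with a gripper value outside its range is refused whole. The fingers move at their own pace and stop on an object; "force" is the grip in N (left out, the last holds). Time passes only in rows, so rows that do not move let the fingers close. It gives the time, the measured TCP pose, the force, the opening and the grip force at its end, in the units of the state.
- status.sense(): the state, without advancing time (a new reading comes with each control period).
- viewer.snapshot(name): name is "scene" or "top" or "wrist"; returns the picture (400x640x3 uint8, red, green, blue); there is no depth.
- viewer.camera_model(name): a dict with "vertical_fov" (degrees; the focal length in pixels is half the picture's height over the tangent of half this angle, whatever the lens; pixels are square), "cx", "cy" (the principal point, pixels), "k1" (the pictures are not rectified: a ray, as slopes to the right and down, at radius r is drawn at 1 + k1 r^2 times it, then the intrinsics apply), "xyz" and "attitude" of the camera in the world. Camera axes: x right, y down, z forward; pixel columns grow to the right and rows downward; lengths in mm; the calibration is good to about 2 mm. A picture is of the moment at which its call begins: read the wrist's pose just before it. camera_model takes no time and is no camera call; for the wrist camera it gives the pose at the moment of the call.
- job.hand_in(): hands the job in; it is judged then, once.
The state is a dict: "time": time; "joint_pos": joint angles; "qd": joint speeds; "joint_efforts": joint torques, N m; "tool_pos": TCP position; "tcp_rot": TCP orientation; "ft_force": force on the tool from outside, world axes, zero at the start; "wrist_torque": the same for the moment, N m; "finger_gap": finger opening in mm; "grip_force": force on a finger pad.
Only numpy, scipy, OpenCV 4.12 (cv2) and the standard library are available. Lean on these libraries where they do the work, as an engineer would, in place of code of your own. Each camera call takes 0.05 s, during which the arm holds its last target. There are 200 camera calls.

## Working session

There is one attempt and no reset: what is moved stays moved. The work goes in short steps, Python scripts to look and compute and a tool call to move; the robot and the scene stay as the last step left them, time stands still between calls to the robot, and variables do not carry over. Pictures are saved under pics/ and viewed, at most 10 in all, crops included, and the job is handed in when it is done.

Besides the shell and the picture viewer there is one more tool, called after "Call:" by a JSON object that holds its "api" and its "payload", one argument or row to a line. arm_command: Moves the arm, as the interface text tells. Its arguments: {"type":"object","properties":{"targets":{"type":"array"},"force":{"type":"number"}},"required":["targets"]}

```bash
mkdir -p pics; ls; cat > h.py <<'E'
import numpy as np, cv2
from scipy.spatial.transform import Rotation as R
from bench import status, viewer, job
def save(im,n): cv2.imwrite(f'pics/{n}.png',im[:,:,::-1])
E
python3 - <<'E'
from h import *
for n in ("scene","top","wrist"):
    m=viewer.camera_model(n); save(viewer.snapshot(n),n+'0'); print(n,m)
s=status.sense(); print(s)
E
```

```text
pics
scene {'vertical_fov': 52.8124322894818, 'cx': 314.99085958209525, 'cy': 196.60435268782663, 'k1': -0.04233838203308342, 'xyz': array([ 205.48302859, -551.66570231,  718.33075972]), 'attitude': array([-132.04804988,   -0.75974443,  -30.14865027])}
top {'vertical_fov': 49.36810397999052, 'cx': 309.0380847986436, 'cy': 203.11875475768775, 'k1': -0.04989829790792539, 'xyz': array([ 323.37883709,  -12.11222812, 1092.60033074]), 'attitude': array([-168.51620853,   -0.29873121,  -80.41735234])}
wrist {'vertical_fov': 67.42784853992697, 'cx': 323.59840352292844, 'cy': 201.89047680159382, 'k1': 0.002999290960861471, 'xyz': array([ 65.16429407, 600.06343516, 373.18359998]), 'attitude': array([1.62432038e+02, 1.67613747e-02, 7.63986428e+01])}
{'time': 0.15, 'joint_pos': array([ 7.14825712e+01,  7.50476732e+00,  8.53139047e+01,  8.81200879e-04,
        8.72626435e+01, -4.89179817e+00]), 'qd': array([-0.0459722 , -0.14628568, -0.21871295,  0.05690837, -0.00997439,
       -0.11880697]), 'joint_efforts': array([ 6.71236448e-04, -5.70051920e+01, -5.01163709e+01, -2.14116985e-04,
        9.35345743e-03, -5.01556019e-05]), 'tool_pos': array([141.18149503, 582.75015419, 249.19957091]), 'tcp_rot': array([-1.79919056e+02, -7.81104954e-03,  1.66374321e+02]), 'ft_force': array([-0.28798814, -0.18848665,  0.09276578]), 'wrist_torque': array([ 0.01682639, -0.05715584, -0.00534213]), 'grip_force': 0.0, 'finger_gap': 85.19420134213121}
```

View pics/scene0.png

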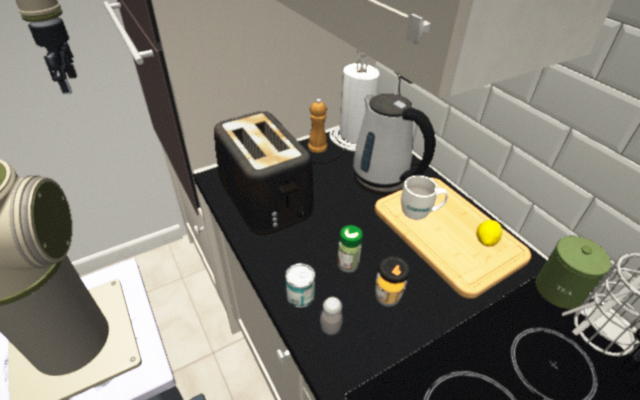

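View pics/top0.png

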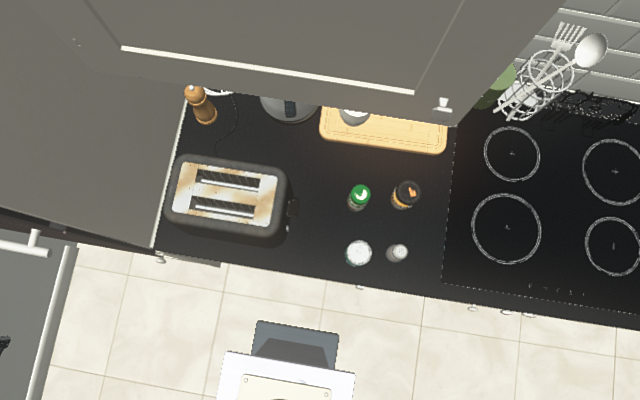

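The scene picture shows the toaster (slots about (262,140), lever about (290,188)) and the honey jar's lid at (393,268). In the top picture the slots are about (226,194), the lever about (292,208) and the honey lid about (406,192). The cupboard hangs at the back.

```bash
cat >> h.py <<'E'
def ray(m,u,v):
    f=200/np.tan(np.radians(m['vertical_fov']/2))
    d=np.array([(u-m['cx'])/f,(v-m['cy'])/f]); p=d.copy()
    for _ in range(20): p=d/(1+m['k1']*(p@p))
    return np.array(m['xyz']), R.from_euler('xyz',m['attitude'],degrees=True).apply([p[0],p[1],1])
def onz(m,u,v,z):
    o,d=ray(m,u,v); return o+d*(z-o[2])/d[2]
def proj(m,P):
    f=200/np.tan(np.radians(m['vertical_fov']/2))
    c=R.from_euler('xyz',m['attitude'],degrees=True).inv().apply(np.array(P)-m['xyz']); p=c[:2]/c[2]; p=p*(1+m['k1']*(p@p))
    return p*f+[m['cx'],m['cy']]
E
python3 - <<'E'
from h import *
out=[]
for n,box,lid in (("top",(160,150,300,240),(380,170,430,220)),("scene",(205,105,320,180),(370,250,415,285))):
    m=viewer.camera_model(n); im=cv2.imread(f'pics/{n}0.png'); hsv=cv2.cvtColor(im,cv2.COLOR_BGR2HSV)
    x0,y0,x1,y1=box; g=(hsv[y0:y1,x0:x1,2]>110).astype(np.uint8)
    g=cv2.morphologyEx(g,cv2.MORPH_OPEN,np.ones((3,3)))
    c=max(cv2.findContours(g,0,1)[0],key=cv2.contourArea)[:,0]+[x0,y0]
    P=np.array([onz(m,u,v,190)[:2] for u,v in c],np.float32)
    print(n,'panel',cv2.minAreaRect(P),len(c))
    x0,y0,x1,y1=lid; h=hsv[y0:y1,x0:x1]
    o=((h[...,0]<20)&(h[...,1]>150)&(h[...,2]>150)).astype(np.uint8)
    for k in cv2.findContours(o,0,1)[0]:
        if cv2.contourArea(k)>3:
            q=k[:,0].mean(0)+[x0,y0]; print('orange',q,onz(m,*q,98))
a=cv2.imread('pics/scene0.png'); b=cv2.imread('pics/top0.png')
t=lambda i,x,y,w,h:cv2.resize(cv2.convertScaleAbs(i[y:y+h,x:x+w],alpha=1.8,beta=30),(400,300),interpolation=cv2.INTER_CUBIC)
cv2.imwrite('pics/crops.png',np.vstack([np.hstack([t(a,250,160,80,60),t(a,360,245,80,60)]),np.hstack([t(b,250,180,80,60),t(b,370,165,80,60)])]))
E
```

```text
top panel ((495.9361877441406, 194.32968139648438), (114.03831481933594, 212.8524169921875), 0.39428359270095825) 286
scene panel ((498.19415283203125, 209.59532165527344), (274.62713623046875, 298.6815490722656), 60.9150505065918) 501
orange [396.4  270.04] [ 588.72990382 -220.16384753   98.        ]
```

View pics/crops.png

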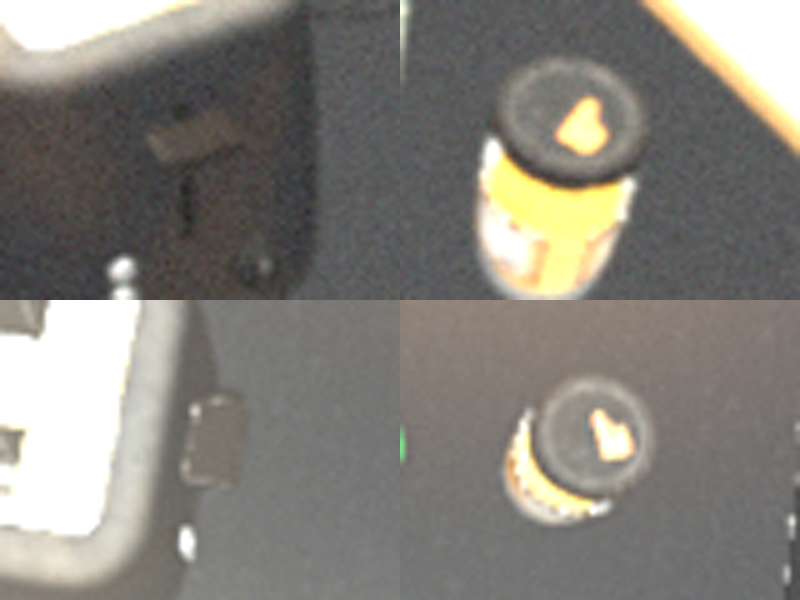

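The crops show the lever's tab at scene (289,187) and top (293,208). The honey lid's centre is at scene (394.6,267.5) and top (409.2,191.6).

```bash
python3 - <<'E'
from h import *
mt=viewer.camera_model('top'); ms=viewer.camera_model('scene')
def tri(a,b):
    o1,d1=ray(mt,*a);o2,d2=ray(ms,*b)
    s=np.linalg.lstsq(np.c_[d1,-d2],o2-o1,rcond=None)[0]
    p,q=o1+s[0]*d1,o2+s[1]*d2; return (p+q)/2,np.linalg.norm(p-q)
print('lid',tri((409.2,191.6),(394.6,267.5)),onz(mt,409.2,191.6,98),onz(ms,394.6,267.5,98))
print('lever',tri((293,208),(289,187)),onz(mt,293,208,156),onz(ms,289,187,156))
for n,uv,us,z in (('herb',(361,193),(351,234),106),('tin',(359,252),(300,271),72),('salt',(400,250),(333,302),90)):
    print(n,onz(mt,*uv,z)[:2],onz(ms,*us,z)[:2])
for n,m,(x0,y0,x1,y1) in (("top",mt,(160,150,290,240)),("scene",ms,(215,110,310,175))):
    im=cv2.imread(f'pics/{n}0.png'); hsv=cv2.cvtColor(im,cv2.COLOR_BGR2HSV)[y0:y1,x0:x1]
    for th in (140,180):
        g=(hsv[...,2]>th).astype(np.uint8)
        c=max(cv2.findContours(g,0,1)[0],key=cv2.contourArea)[:,0]+[x0,y0]
        P=np.array([onz(m,u,v,190)[:2] for u,v in c],np.float32); print(n,th,cv2.minAreaRect(P))
E
```

```text
lid (array([ 591.11853933, -212.06240178,   95.26768161]), np.float64(0.23685669567714068)) [ 590.27361549 -211.45945153   98.        ] [ 589.55154133 -213.5793304    98.        ]
lever (array([497.11970502,  48.2000398 , 145.81392709]), np.float64(0.17126775499273603)) [495.16866122  47.57668327 156.        ] [492.01641427  37.51464795 156.        ]
herb [565.839245   -99.06616278] [ 560.45595526 -104.57764144]
tin [ 433.03608793 -117.78064273] [ 435.79771154 -112.789166  ]
salt [ 451.34276196 -208.86765637] [ 447.92402255 -215.78301734]
top 140 ((495.89251708984375, 194.64971923828125), (112.8734130859375, 211.6488800048828), 0.3046793043613434)
top 180 ((495.4560852050781, 194.8614044189453), (110.66181945800781, 209.87857055664062), 0.28975826501846313)
scene 140 ((493.5749206542969, 189.65760803222656), (114.07128143310547, 213.46441650390625), 0.330205500125885)
scene 180 ((494.08740234375, 189.33657836914062), (111.2582778930664, 208.9150390625), 0.06358758360147476)
```

```bash
python3 - <<'E'
from h import *
mt=viewer.camera_model('top'); ms=viewer.camera_model('scene')
def tri(a,b):
    o1,d1=ray(mt,*a);o2,d2=ray(ms,*b)
    s=np.linalg.lstsq(np.c_[d1,-d2],o2-o1,rcond=None)[0]
    p,q=o1+s[0]*d1,o2+s[1]*d2; return ((p+q)/2).round(),np.linalg.norm(p-q).round()
print('knob',tri((443,104),(416,30)))
print('corner',tri((456,125),(441,93)), onz(mt,456,125,450),onz(mt,118,85,450))
print('handle',tri((48,248),(150,54)),tri((35,245),(150,54)))
print('edge',onz(mt,152,247,0))
print(proj(ms,status.sense()['tool_pos']))
E
```

```text
knob (array([ 601., -153.,  532.]), np.float64(11.0))
corner (array([ 614., -201.,  455.]), np.float64(2.0)) [ 615.65631463 -201.51264876  450.        ] [592.85766891 342.73135246 450.        ]
handle (array([328., 451., 332.]), np.float64(19.0)) (array([331., 483., 319.]), np.float64(23.0))
edge [365.3936968  391.11420531   0.        ]
[68.9270109  82.36738172]
```

Call:
{"api": "arm_command", "payload": {
  "targets": [
    [[0,-0.03,0.02,0,0,-0.13,-1],[0.01,-0.04,0.02,0,0,-0.13,-1],[0.015,-0.04,0.02,0,0,-0.13,-1],[0.015,-0.04,0.01,0,0,-0.13,-1],[0.02,-0.04,0.01,0,0,-0.13,-1],[0.02,-0.04,0,0,0,-0.13,-1]]
  ]
}}

```text
time: 0.9
tool_pos: [221.8, 352.1, 330.8]
tcp_rot: [179.9, -0.0, 121.5]
ft_force: [1.7, -0.3, -0.4]
finger_gap: -0.1
grip_force: 0.0
```

Call:
{"api": "arm_command", "payload": {
  "targets": [
    [[0.02,-0.04,0,0,0,-0.14,-1],[0.03,-0.04,0,0,0,-0.14,-1],[0.04,-0.04,0,0,0,-0.14,-1],[0.04,-0.04,0,0,0,-0.13,-1],[0.04,0,0,0,-0.06,0,-1],[0.04,0,-0.01,0,-0.06,0,-1],[0.03,0,-0.02,0,-0.055,0,-1],[0.02,0,-0.02,0,0,0,-1],[0.01,0,-0.01,0,0,0,-1],[0,0,0,0,0,0,-1]]
  ]
}}

```text
time: 2.15
tool_pos: [490.9, 192.9, 269.0]
tcp_rot: [170.1, 0.1, 90.1]
ft_force: [0.5, -0.2, 0.2]
finger_gap: 0.1
grip_force: 0.0
```

Call:
{"api": "arm_command", "payload": {
  "targets": [
    [[0,0,-0.015,0,0,0,-1],[0,0,-0.015,0,0,0,-1],[0,0,-0.01,0,0,0,-1],[0,0,-0.004,0,0,0,-1],[0,0,0,0,0,0,-1],[0,0,0,0,0,0,-1],[0,0,0,0,0,0,-1],[0,0,0,0,0,0,-1],[0,0,0,0,0,0,-1],[0,0,0,0,0,0,-1]]
  ]
}}

```text
time: 3.4
tool_pos: [491.3, 193.1, 226.0]
tcp_rot: [170.0, 0.0, 90.2]
ft_force: [0.3, 0.9, -0.9]
finger_gap: 0.1
grip_force: 0.0
```

```bash
python3 - <<'E'
from h import *
s=status.sense(); print(s['tool_pos'],s['ft_force'],viewer.camera_model('wrist'))
a=viewer.snapshot('scene');b=viewer.snapshot('wrist');c=viewer.snapshot('top')
save(b,'wrist1');save(a,'scene1');save(c,'top1')
t=lambda i,x,y,w,h:cv2.resize(i[y:y+h,x:x+w],(400,300),interpolation=cv2.INTER_CUBIC)
save(np.vstack([np.hstack([t(a,180,60,160,120),cv2.resize(b,(400,300))]),np.hstack([t(a,220,120,160,120),t(c,150,130,160,120)])]),'mix1')
E
```

```text
[491.32221489 193.10576136 225.9823959 ] [ 0.25807341  0.8661528  -0.87554905] {'vertical_fov': 67.42784853992697, 'cx': 323.59840352292844, 'cy': 201.89047680159382, 'k1': 0.002999290960861471, 'xyz': array([468.7514139 , 269.53776324, 348.22283493]), 'attitude': array([162.43750019, -10.00217118,   0.18168765])}
```

View pics/mix1.png

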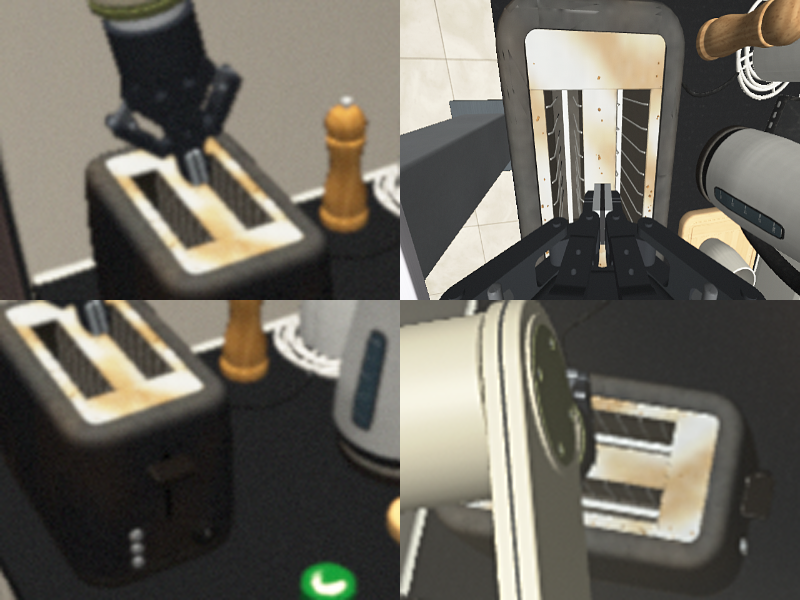

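The fingertips stand centred between the two slots, about 17 mm above the top: in the crop they are at (197,180) with the slots on either side. The lever tab shows at (170,468) in the lower left crop. I hold here a little longer, then lift and go to the lever.

Call:
{"api": "arm_command", "payload": {
  "targets": [
    [[0,0,-0.003,0,0,0,-1],[0,0,0,0,0,0,-1],[0,0,0,0,0,0,-1],[0,0,0,0,0,0,-1],[0,0,0,0,0,0,-1],[0,0,0,0,0,0,-1],[0,0,0,0,0,0,-1],[0,0,0,0,0,0,-1],[0,0,0,0,0,0,-1],[0,0,0,0,0,0,-1]]
  ]
}}

```text
time: 4.8
tool_pos: [491.3, 193.1, 223.0]
tcp_rot: [170.0, 0.0, 90.2]
ft_force: [0.3, 0.5, -0.4]
finger_gap: 0.1
grip_force: 0.0
```

```bash
python3 - <<'E'
from h import *
# tab edges from the first pictures, on z=156
mt=viewer.camera_model('top'); 
for n,u,v in (('outer mid',250+243/5,180+142/5),('outer back',250+245/5,180+98/5),('outer front',250+233/5,180+187/5),('inner',250+188/5,180+135/5)): print(n,onz(mt,u,v,156).round(1))
E
```

```text
outer mid [496.3  35.3 156. ]
outer back [515.9  37.8 156. ]
outer front [475.9  36.2 156. ]
inner [495.4  59.6 156. ]
```

Call:
{"api": "arm_command", "payload": {
  "targets": [
    [[0,0,0.03,0,0,0,-1],[0,0,0.04,0,0,0,-1],[0.003,-0.02,0.01,0,0.0873,0,-1],[0.002,-0.04,0,0,0.0873,0,-1],[0,-0.04,0,0.126,0,0,-1],[0,-0.04,0,0.126,0,0,-1],[0,-0.035,0,0.126,0,0,-1],[0,-0.02,0,0.126,0,0,-1],[0,-0.005,0,0.126,0,0,-1],[0,0,0,0,0,0,-1]]
  ]
}}

```text
time: 6.05
tool_pos: [495.9, -8.7, 301.3]
tcp_rot: [-179.9, -36.2, 89.8]
ft_force: [-0.6, 1.0, 0.7]
finger_gap: 0.3
grip_force: 0.0
```

Call:
{"api": "arm_command", "payload": {
  "targets": [
    [[0,0,-0.03,0,0,0,-1],[0,0,-0.03,0,0,0,-1],[0,0,-0.03,0,0,0,-1],[0,0,-0.011,0,0,0,-1],[0,0.015,0,0,0,0,-1],[0,0.015,0,0,0,0,-1],[0,0.01,0,0,0,0,-1],[0,0,0,0,0,0,-1]]
  ]
}}

```text
time: 7.05
tool_pos: [496.5, 34.0, 202.7]
tcp_rot: [179.8, -36.1, 90.4]
ft_force: [0.4, 0.6, -0.2]
finger_gap: -0.1
grip_force: 0.0
```

```bash
python3 - <<'E'
from h import *
s=status.sense(); print(s['tool_pos'],s['ft_force'])
tip=s['tool_pos']+19*R.from_euler('xyz',s['tcp_rot'],degrees=True).as_matrix()[:,2]
print(tip,proj(viewer.camera_model('scene'),tip))
a=viewer.snapshot('scene');b=viewer.snapshot('wrist')
t=lambda i,x,y,w,h:cv2.resize(cv2.convertScaleAbs(i[y:y+h,x:x+w],alpha=1.6,beta=20),(400,300),interpolation=cv2.INTER_CUBIC)
save(np.hstack([t(a,240,130,100,75),t(b,0,0,640,400)]),'mix2')
E
```

```text
[496.45669519  34.0019333  202.74360378] [ 0.35988889  0.58353807 -0.24472056]
[496.46784915  45.18611938 187.38411624] [288.75653253 172.93419942]
```

View pics/mix2.png

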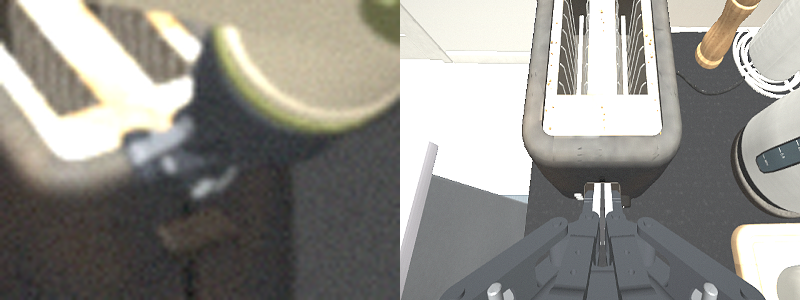

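The tip at crop (190,185) stands right above the lever tab at (200,232). The wrist view shows the fingertips centred on the tab and clear of the end face.

Call:
{"api": "arm_command", "payload": {
  "targets": [
    [[0,0,-0.01,0,0,0,-1],[0,0,-0.006,0,0,0,-1],[0,0,-0.004,0,0,0,-1],[0,0,-0.004,0,0,0,-1],[0,0,-0.004,0,0,0,-1],[0,0,-0.004,0,0,0,-1],[0,0,-0.004,0,0,0,-1],[0,0,-0.004,0,0,0,-1]]
  ]
}}

```text
time: 8.15
tool_pos: [496.4, 33.1, 161.8]
tcp_rot: [179.8, -36.1, 90.2]
ft_force: [-0.5, -0.3, 0.3]
finger_gap: 0.2
grip_force: 0.4
```

Call:
{"api": "arm_command", "payload": {
  "targets": [
    [[0,0,-0.004,0,0,0,-1],[0,0,-0.004,0,0,0,-1],[0,0,-0.004,0,0,0,-1],[0,0,-0.004,0,0,0,-1],[0,0,-0.004,0,0,0,-1]]
  ]
}}

```text
time: 8.78
tool_pos: [496.4, 33.1, 141.7]
tcp_rot: [179.8, -36.1, 90.2]
ft_force: [0.4, -0.8, 1.1]
finger_gap: 0.1
grip_force: 0.4
```

```bash
python3 - <<'E'
from h import *
s=status.sense(); print(s['tool_pos'],s['ft_force'],s['wrist_torque'])
a=viewer.snapshot('scene');b=viewer.snapshot('wrist')
t=lambda i,x,y,w,h:cv2.resize(cv2.convertScaleAbs(i[y:y+h,x:x+w],alpha=1.8,beta=20),(400,300),interpolation=cv2.INTER_CUBIC)
save(np.hstack([t(a,240,150,100,75),t(b,240,190,160,120)]),'mix3')
E
```

```text
[496.36006323  33.10246703 141.74701016] [ 0.42050746 -0.78485439  1.08650652] [-0.23058692  0.00159682 -0.03482437]
```

View pics/mix3.png

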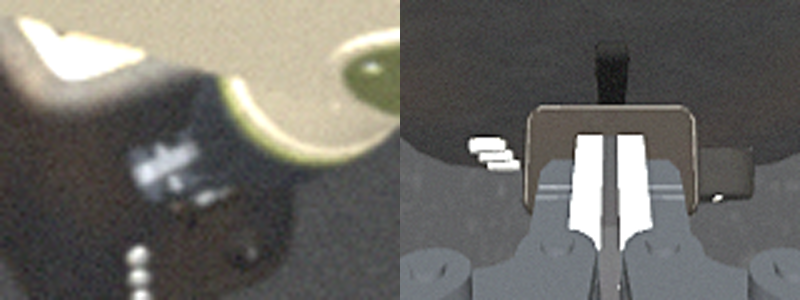

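The wrist view shows the fingertips resting on the tab, with the open slit above it at (610,70), so the lever is going down.

Call:
{"api": "arm_command", "payload": {
  "targets": [
    [[0,0,-0.004,0,0,0,-1],[0,0,-0.004,0,0,0,-1],[0,0,-0.004,0,0,0,-1],[0,0,-0.004,0,0,0,-1],[0,0,-0.004,0,0,0,-1],[0,0,-0.004,0,0,0,-1]]
  ]
}}

```text
time: 9.62
tool_pos: [496.3, 33.1, 117.7]
tcp_rot: [179.9, -36.1, 90.2]
ft_force: [0.4, 0.4, 1.8]
finger_gap: 0.2
grip_force: 0.4
```

Call:
{"api": "arm_command", "payload": {
  "targets": [
    [[0,0,-0.002,0,0,0,-1],[0,0,-0.001,0,0,0,-1],[0,0,-0.001,0,0,0,-1]]
  ]
}}

```text
time: 10.0
tool_pos: [496.3, 33.1, 114.0]
tcp_rot: [179.9, -36.1, 90.2]
ft_force: [-0.2, -1.3, 0.4]
finger_gap: 0.2
grip_force: 0.4
```

Call:
{"api": "arm_command", "payload": {
  "targets": [
    [[0,0,-0.001,0,0,0,-1],[0,0,-0.001,0,0,0,-1],[0,0,-0.001,0,0,0,-1]]
  ]
}}

```text
time: 10.38
tool_pos: [496.3, 33.2, 110.9]
tcp_rot: [179.9, -36.1, 90.2]
ft_force: [0.1, -0.8, 0.7]
finger_gap: -0.2
grip_force: 0.4
```

Call:
{"api": "arm_command", "payload": {
  "targets": [
    [[0,0,-0.001,0,0,0,-1],[0,0,-0.001,0,0,0,-1]]
  ]
}}

```text
time: 10.62
tool_pos: [496.5, 33.1, 109.9]
tcp_rot: [179.8, -36.1, 90.3]
ft_force: [-4.6, -1.2, 13.0]
finger_gap: -0.1
grip_force: 6.4
```

Call:
{"api": "arm_command", "payload": {
  "targets": [
    [[0,0,-0.001,0,0,0,-1],[0,0,-0.001,0,0,0,-1]]
  ]
}}

```text
time: 10.88
tool_pos: [496.7, 33.2, 109.4]
tcp_rot: [179.8, -36.2, 90.3]
ft_force: [-11.4, -4.9, 25.3]
finger_gap: -0.0
grip_force: 12.8
```

The force jumped from about 1 to 25 N with almost no motion, so the lever is at its stop. I back off.

Call:
{"api": "arm_command", "payload": {
  "targets": [
    [[0,0,0.004,0,0,0,-1],[0,-0.004,0.008,0,0,0,-1],[0,-0.015,0.02,0,0,0,-1],[0,-0.025,0.03,0,0,0,-1],[0,-0.03,0.04,0,0,0,-1],[0,-0.01,0.03,0,0,0,-1],[0,0,0,0,0,0,-1]]
  ]
}}

```text
time: 11.75
tool_pos: [497.7, -52.6, 241.7]
tcp_rot: [179.5, -35.9, 90.3]
ft_force: [0.5, 0.4, -1.0]
finger_gap: -0.1
grip_force: 0.0
```

```bash
python3 - <<'E'
from h import *
s=status.sense(); print(s['tool_pos'],s['ft_force'])
m=viewer.camera_model('wrist')
b=viewer.snapshot('wrist');a=viewer.snapshot('scene')
for z in (156,91): print(z,proj(m,[496,43,z]),proj(viewer.camera_model('scene'),[496,43,z]))
save(np.hstack([cv2.resize(b,(480,300)),cv2.resize(a[150:250,220:326],(318,300))]),'w4')
E
```

```text
[497.72289021 -52.63348953 241.74826221] [ 0.4639525   0.44905671 -0.99163482]
156 [322.05651393 168.68304715] [289.47111523 184.95927614]
91 [321.96832274 194.6810901 ] [290.31007603 206.87712454]
```

View pics/w4.png

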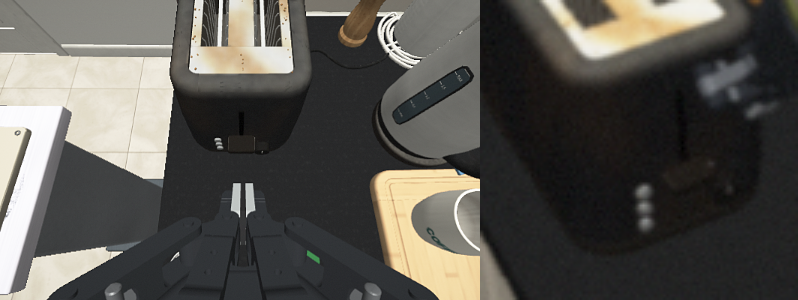

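The lever now shows at wrist (323,192) and scene (290,207), matching the positions predicted for "down" ((322,195) and (290,207)). Next is the honey jar, approached high and leaning back.

Call:
{"api": "arm_command", "payload": {
  "targets": [
    [[0,-0.02,0.02,-0.126,0,0,-1],[0,-0.035,0,-0.126,0,0,-1],[0,-0.035,0,-0.126,0,0,-1],[0,-0.035,0,-0.126,0,0,-1],[0,-0.025,0,-0.126,0,0,-1],[0.015,-0.01,0,0,-0.1,0,-1],[0.025,0,0,0,-0.1,0,-1],[0.025,0,0,0,-0.1,0,-1],[0.018,0,0,0,0,0,-1],[0,0,0,0,0,0,-1]]
  ]
}}

```text
time: 13.1
tool_pos: [579.0, -209.9, 256.8]
tcp_rot: [163.0, -0.0, 90.2]
ft_force: [-0.2, 0.1, 0.7]
finger_gap: -0.1
grip_force: 0.0
```

```bash
python3 - <<'E'
from h import *
s=status.sense(); m=viewer.camera_model('wrist'); b=viewer.snapshot('wrist'); a=viewer.snapshot('scene')
print(s['tool_pos'],s['tcp_rot'],s['ft_force'],proj(m,[590,-212,98]))
save(np.hstack([b[::1,::1][:, 80:560],a[:, 220:540]]),'w5')
E
```

```text
[ 578.96034853 -209.92625932  256.75461852] [ 1.62953056e+02 -3.51807516e-02  9.02315113e+01] [-0.24701945  0.11132905  0.72652773] [287.20953491 192.41879814]
```

View pics/w5.png

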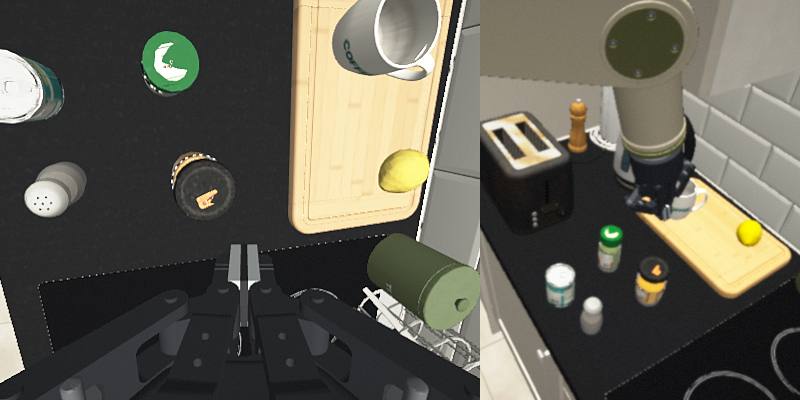

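The honey lid's centre is at wrist (284,189), within 3 px of the prediction (287,192), so the lid is at about (589,-211). Nothing has been displaced.

Call:
{"api": "arm_command", "payload": {
  "targets": [
    [[0.004,-0.001,-0.03,0,0,0,-1],[0,0,-0.03,0,0,0,-1],[0,0,-0.03,0,0,0,-1],[0,0,-0.015,0,0,0,-1],[0,0,-0.01,0,0,0,-1],[0,0,0,0,0,0,-1],[0,0,0,0,0,0,-1]]
  ]
}}

```text
time: 14.08
tool_pos: [584.0, -212.3, 145.4]
tcp_rot: [162.7, 0.1, 90.2]
ft_force: [-0.6, -0.1, -0.4]
finger_gap: 0.2
grip_force: 0.0
```

Tip z is about 127; I go 13 mm lower and hold.

Call:
{"api": "arm_command", "payload": {
  "targets": [
    [[0,0.001,-0.008,0,0,0,-1],[0,0,-0.005,0,0,0,-1],[0,0,0,0,0,0,-1],[0,0,0,0,0,0,-1],[0,0,0,0,0,0,-1],[0,0,0,0,0,0,-1],[0,0,0,0,0,0,-1],[0,0,0,0,0,0,-1],[0,0,0,0,0,0,-1],[0,0,0,0,0,0,-1]]
  ]
}}

```text
time: 15.32
tool_pos: [583.3, -210.9, 131.0]
tcp_rot: [162.8, 0.0, 90.2]
ft_force: [-0.2, 0.1, -0.1]
finger_gap: -0.1
grip_force: 0.0
```

Call:
{"api": "arm_command", "payload": {
  "targets": [
    [[0,0,0,0,0,0,-1],[0,0,0,0,0,0,-1],[0,0,0,0,0,0,-1],[0,0,0,0,0,0,-1],[0,0,0,0,0,0,-1],[0,0,0,0,0,0,-1],[0,0,0,0,0,0,-1],[0,0,0,0,0,0,-1],[0,0,0,0,0,0,-1],[0,0,0,0,0,0,-1]]
  ]
}}

```text
time: 16.58
tool_pos: [583.3, -210.9, 131.0]
tcp_rot: [162.8, 0.0, 90.2]
ft_force: [0.3, 0.6, -0.2]
finger_gap: -0.0
grip_force: 0.0
```

```bash
python3 - <<'E'
from h import *
b=viewer.snapshot('wrist'); a=viewer.snapshot('scene')
save(np.hstack([b[100:400, 120:520],cv2.resize(a[200:320, 280:440],(400,300))]),'w6')
E
```

```text
(no output)
```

View pics/w6.png

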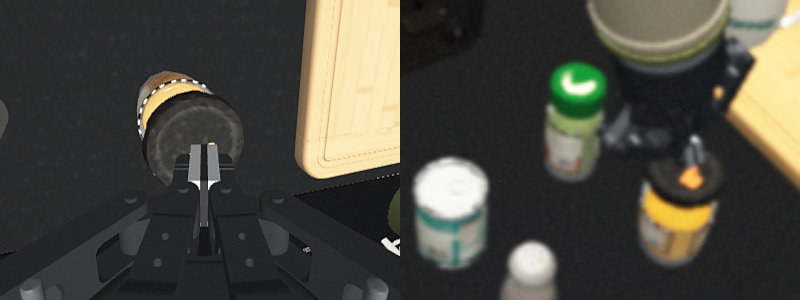

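The fingertips stand just above the honey lid, about 15 mm over it and centred, with nothing touched. I hold a second more and hand in.

Call:
{"api": "arm_command", "payload": {
  "targets": [
    [[0,0,0,0,0,0,-1],[0,0,0,0,0,0,-1],[0,0,0,0,0,0,-1],[0,0,0,0,0,0,-1],[0,0,0,0,0,0,-1],[0,0,0,0,0,0,-1],[0,0,0,0,0,0,-1],[0,0,0,0,0,0,-1]]
  ]
}}

```text
time: 17.68
tool_pos: [583.3, -210.9, 131.0]
tcp_rot: [162.8, 0.1, 90.2]
ft_force: [-1.1, 0.5, -0.6]
finger_gap: -0.0
grip_force: 0.0
```

```bash
python3 -c "
from bench import job; print(job.hand_in())"
```

```text
the job is handed in; nothing more can be done
None
```

The job is handed in at about 18 s (no verdict came back): I pointed at the toaster slots for over a second, pushed the lever to its stop (about 25 N there), and finished pointing about 15 mm above the honey lid for over three seconds; the lever was the only thing touched.

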